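# Transfer a sample series from the bench block to the storage rack in the same order

## Task

Move the four sample bottles from the aluminium block to the empty white storage rack, one to a compartment and in the same left-to-right order as they stand now: their order is their only label, so the leftmost bottle in the block must end leftmost in the rack, and so on. Set each one down gently, standing upright on the floor of its compartment, without dropping it or tipping it over.

Things in the scene. Friction and masses are not known exactly. Their poses are not given: they have to be found in the camera images.
- bottle_slim: slim clear glass vial with a black cap of the same width: 20 mm diameter, 99 mm tall, straight sides. Loose, 25 to 100 g, standing upright in its insert in the aluminium block. Origin: centre of its underside; z up along its axis. Its straight sides can be gripped from above, 45 to 60 mm above its underside, across the row.
- bottle_hdpe: white plastic bottle: body 34 mm diameter, straight for the lower 62 mm, then a short shoulder and a 26 mm white screw cap, 84 mm tall. Loose, 25 to 100 g, standing upright in its insert in the aluminium block. Origin: centre of its underside; z up along its axis. Its straight sides can be gripped from above, 45 to 60 mm above its underside, across the row.
- bottle_dropper: amber glass dropper bottle: body 29 mm diameter, straight for the lower 62 mm, then a 20 mm black collar and a 12 mm rubber bulb, 98 mm tall. Loose, 25 to 100 g, standing upright in its insert in the aluminium block. Origin: centre of its underside; z up along its axis. Its straight sides can be gripped from above, 45 to 60 mm above its underside, across the row.
- bottle_jar: squat clear glass jar with an aluminium lid of the same width: 36 mm diameter, 70 mm tall, straight sides. Loose, 25 to 100 g, standing upright in its insert in the aluminium block. Origin: centre of its underside; z up along its axis. Its straight sides can be gripped from above, 45 to 60 mm above its underside, across the row.
- block: The aluminium block the bottles start in: 76 x 280 x 53 mm (x, y, z), fixed to the table. Origin: centre of its underside on the table; y runs along the row, to the left as seen from the robot (turned at most 0.35 rad). Four places in a row at y = +90, +30, -30 and -90 mm, x = 0, each filled by a grey insert whose top is 55 mm above the table. A bottle standing in it has its underside 30 mm above the table, 25 mm down in the insert.
- insert_slim: Grey square reducing insert, 50 x 50 mm, fixed in one place of the aluminium block, with a 23 mm round bore 25 mm deep sized for bottle_slim; it stays in the block and so shows where bottle_slim stood. Origin: centre of its underside, 42.5 mm below its top.
- insert_hdpe: Grey square reducing insert, 50 x 50 mm, fixed in one place of the aluminium block, with a 37 mm round bore 25 mm deep sized for bottle_hdpe; it stays in the block and so shows where bottle_hdpe stood. Origin: centre of its underside, 42.5 mm below its top.
- insert_dropper: Grey square reducing insert, 50 x 50 mm, fixed in one place of the aluminium block, with a 32 mm round bore 25 mm deep sized for bottle_dropper; it stays in the block and so shows where bottle_dropper stood. Origin: centre of its underside, 42.5 mm below its top.
- insert_jar: Grey square reducing insert, 50 x 50 mm, fixed in one place of the aluminium block, with a 39 mm round bore 25 mm deep sized for bottle_jar; it stays in the block and so shows where bottle_jar stood. Origin: centre of its underside, 42.5 mm below its top.
- rack: The empty white storage rack: 68 x 273 x 30 mm (x, y, z), fixed to the table. Origin: centre of its underside on the table; y runs along the row, to the left as seen from the robot (turned at most 0.35 rad). Four open compartments in a row, centred at y = +90, +30, -30 and -90 mm, x = 0, each 58 x 56 mm inside, parted by 4 mm bars whose tops are 28 mm above the table; the end walls are 30 mm high. The floor of the compartments is 4 mm above the table.
Things that resemble listed ones, but are neither listed nor needed, are in the scene too. Leave any yellow look-alike of the bottle_slim alone.

How it is judged (in metres and radians):
At the end, for the whole second after the job is handed in: Each bottle stands in the rack compartment whose place from the left is that of its insert in the block: within 22 mm of the compartment's centre along and across the row, underside less than 5 mm above its floor, upright within 7 degrees, released and at rest (((y of insert_slim in the frame of block between 0.08 and 0.1 m and y of bottle_slim in the frame of rack between 0.068 and 0.112 m) or (y of insert_slim in the frame of block between 0.02 and 0.04 m and y of bottle_slim in the frame of rack between 0.008 and 0.052 m) or (y of insert_slim in the frame of block between -0.04 and -0.02 m and y of bottle_slim in the frame of rack between -0.052 and -0.008 m) or (y of insert_slim in the frame of block between -0.1 and -0.08 m and y of bottle_slim in the frame of rack between -0.112 and -0.068 m)) and x of bottle_slim in the frame of rack between -0.022 and 0.022 m and z of bottle_slim in the frame of rack between 0 and 0.009 m and angle between each of bottle_slim, bottle_hdpe, bottle_dropper, bottle_jar's own z axis and vertical below 0.12 rad and linear speed of each of bottle_slim, bottle_hdpe, bottle_dropper, bottle_jar below 0.02 m/s and ((y of insert_hdpe in the frame of block between 0.08 and 0.1 m and y of bottle_hdpe in the frame of rack between 0.068 and 0.112 m) or (y of insert_hdpe in the frame of block between 0.02 and 0.04 m and y of bottle_hdpe in the frame of rack between 0.008 and 0.052 m) or (y of insert_hdpe in the frame of block between -0.04 and -0.02 m and y of bottle_hdpe in the frame of rack between -0.052 and -0.008 m) or (y of insert_hdpe in the frame of block between -0.1 and -0.08 m and y of bottle_hdpe in the frame of rack between -0.112 and -0.068 m)) and x of bottle_hdpe in the frame of rack between -0.022 and 0.022 m and z of bottle_hdpe in the frame of rack between 0 and 0.009 m and ((y of insert_dropper in the frame of block between 0.08 and 0.1 m and y of bottle_dropper in the frame of rack between 0.068 and 0.112 m) or (y of insert_dropper in the frame of block between 0.02 and 0.04 m and y of bottle_dropper in the frame of rack between 0.008 and 0.052 m) or (y of insert_dropper in the frame of block between -0.04 and -0.02 m and y of bottle_dropper in the frame of rack between -0.052 and -0.008 m) or (y of insert_dropper in the frame of block between -0.1 and -0.08 m and y of bottle_dropper in the frame of rack between -0.112 and -0.068 m)) and x of bottle_dropper in the frame of rack between -0.022 and 0.022 m and z of bottle_dropper in the frame of rack between 0 and 0.009 m and ((y of insert_jar in the frame of block between 0.08 and 0.1 m and y of bottle_jar in the frame of rack between 0.068 and 0.112 m) or (y of insert_jar in the frame of block between 0.02 and 0.04 m and y of bottle_jar in the frame of rack between 0.008 and 0.052 m) or (y of insert_jar in the frame of block between -0.04 and -0.02 m and y of bottle_jar in the frame of rack between -0.052 and -0.008 m) or (y of insert_jar in the frame of block between -0.1 and -0.08 m and y of bottle_jar in the frame of rack between -0.112 and -0.068 m)) and x of bottle_jar in the frame of rack between -0.022 and 0.022 m and z of bottle_jar in the frame of rack between 0 and 0.009 m); the robot touches nothing.
It fails at once if a bottle is tipped over (more than 50 degrees from upright) (angle between any of bottle_slim, bottle_hdpe, bottle_dropper, bottle_jar's own z axis and vertical above 0.87 rad).
It fails at once if a bottle is dropped into the rack (faster than 0.7 m/s there, a fall of about 25 mm) ((linear speed of bottle_slim above 0.7 m/s and z of bottle_slim in the frame of rack below 0.028 m and x of bottle_slim in the frame of rack between -0.035 and 0.035 m and y of bottle_slim in the frame of rack between -0.125 and 0.125 m) or (linear speed of bottle_hdpe above 0.7 m/s and z of bottle_hdpe in the frame of rack below 0.028 m and x of bottle_hdpe in the frame of rack between -0.035 and 0.035 m and y of bottle_hdpe in the frame of rack between -0.125 and 0.125 m) or (linear speed of bottle_dropper above 0.7 m/s and z of bottle_dropper in the frame of rack below 0.028 m and x of bottle_dropper in the frame of rack between -0.035 and 0.035 m and y of bottle_dropper in the frame of rack between -0.125 and 0.125 m) or (linear speed of bottle_jar above 0.7 m/s and z of bottle_jar in the frame of rack below 0.028 m and x of bottle_jar in the frame of rack between -0.035 and 0.035 m and y of bottle_jar in the frame of rack between -0.125 and 0.125 m)).
It also fails if it takes over 106 s, if anything falls off the work surface, if the arm or the gripper's body presses on something with over 40 N, if the wrist force passes 120 N, or if a joint passes its speed limit or range.

## Robot

A 6-joint arm with a two-finger parallel gripper is mounted at the origin on the work surface. World frame = base frame: x ahead of the robot, y to its left, z up, the work surface at z = 0. Lengths are in mm, angles in rad, forces in N, time in s.
With the tool pointing down it reaches from about 425 to 950 mm from the base axis. Payload 3.5 kg.
Tool frame: the origin (TCP) lies at the centre of the arm's flange, where the gripper is bolted on; the fingertips stand 173 mm ahead of it and the grasp point (between the pads) lies 155 mm ahead of it; z points along the fingers, y is the direction in which the jaws open and shut (so a half turn about z gives the same grasp; the last joint's range is limited). The gripper opens to 85 mm and grips with 20 to 120 N. Pads are 22 mm wide; open, the fingers measure 114 mm over their backs; the gripper's body (76 mm by 85 mm) begins 54 mm behind the grasp point. The pads swing forward as they close: fully open they stand 13 mm farther back than shut.
Start: joints at [1.062, 0.286, 1.577, -0, 1.279, -0.15], TCP at [236.991, 632.015, 404.725] pointing down, gripper open.
Joint ranges: [-2.77, 2.77], [-0.9, 2.22], [0.21, 2.48], [-1.53, 4.67], [0.24, 2.81], [-2.84, 2.84]. Speed limits (rad/s): [2.79, 2.79, 3.14, 3.14, 3.14, 3.14].

## Interface

Orientations are given as a unit quaternion [x, y, z, w].
In Python, from workcell import manip, cams, ticket gives the robot as it stands.
- The arm moves only by the tool jog_arm, never from a script. Its argument "increments" is a list of rows, each a list of 4 numbers: the shift along the tool's x, y, z in cm, then the turn about the tool's z in degrees. A call has 1 to 12 rows; each row is the pose to reach, as a shift and turn from the pose commanded when the call began, along the tool's axes at that moment; what a row does not reach only later rows make up. A row lasts 1/8 s, in which the tool goes at most 62.5 mm and 10.7 degrees, less where a joint would pass 70% of its speed; a pose out of reach is approached as far as the arm can. A call with a gripper value outside its range is refused whole. "jaw" is the finger opening in cm, from 0 to 8.54, set as the call begins (left out, the last holds). The fingers move at their own pace and stop on an object; "squeeze" is the grip in N (left out, the last holds). Time passes only in rows, so rows that repeat a pose let the fingers close. It gives the time, the measured TCP pose, the force and the opening at its end, in the units of the state.
- manip.read_state(): the state, without advancing time (a new reading comes with each control period).
- cams.capture(name): name is "side" or "top"; returns a dict with "frame" (420x560x3 uint8, red, green, blue), "fov_y" (degrees; the focal length in pixels is half the picture's height over the tangent of half this angle, whatever the lens; pixels are square), "cx", "cy" (the principal point, pixels), "R" (3x3) and "t" (3): a world point X has camera coordinates R X + t. Camera axes: x right, y down, z forward; pixel columns grow to the right and rows downward; lengths in mm; the calibration is good to about 2 mm. A picture is of the moment at which its call begins. There is no depth.
- ticket.finish_job(): hands the job in, once; it reports no verdict.
The state is a dict: "t": time; "joint_pos": joint angles; "qvel": joint speeds; "joint_torque": joint torques, N m; "eef_pos": TCP position; "orientation": TCP orientation; "force": force on the tool from outside, world axes, zero at the start; "wrist_torque": the same for the moment, N m; "opening": opening from 0.0 (shut) to 1.0 (fully open).
Only numpy, scipy, OpenCV 4.12 (cv2) and the standard library are available. Lean on these libraries where they do the work, as an engineer would, in place of code of your own. Each camera call takes 0.05 s, during which the arm holds its last target.

## Working session

There is one attempt and no reset: what is moved stays moved. The work goes in short steps, Python scripts to look and compute and a tool call to move; the robot and the scene stay as the last step left them, time stands still between calls to the robot, and variables do not carry over. Pictures are saved under pics/ and viewed, and the job is handed in when it is done.

Besides the shell and the picture viewer there is one more tool, called after "Emit:" as name(argument=value, ...), one argument or row to a line, values as JSON. jog_arm: Moves the arm, as the interface text tells. Its arguments: {"type":"object","properties":{"increments":{"type":"array"},"jaw":{"type":"number"},"squeeze":{"type":"number"}},"required":["increments"]}

```bash
ls; mkdir -p pics; python3 - <<'E'
from workcell import manip, cams
import cv2
s=manip.read_state(); print(s)
for n in ("top","side"):
    c=cams.capture(n); print(n,{k:v for k,v in c.items() if k!="frame"})
    cv2.imwrite(f"pics/{n}0.png",c["frame"][:,:,::-1])
E
```

```text
pics
{'t': 0.0, 'joint_pos': array([ 1.06201806e+00,  2.87149141e-01,  1.57818222e+00,  2.32500917e-05,
        1.27862461e+00, -1.49991244e-01]), 'qvel': array([-4.78397785e-04, -1.53951327e-03, -7.79303016e-04,  3.63858953e-05,
       -5.63224680e-04, -3.36198496e-04]), 'joint_torque': array([-1.33399080e-03, -4.05983484e+01, -2.92624640e+01, -1.55909838e-04,
        5.81917862e-03, -2.95086920e-06]), 'eef_pos': array([236.8559191 , 631.80207805, 403.35490313]), 'orientation': array([ 1.78436034e-01,  9.83950804e-01, -1.11453309e-03, -3.92749955e-04]), 'force': array([-0.4277146 , -0.61691503, -0.44857142]), 'wrist_torque': array([0.00782086, 0.02332592, 0.06340319]), 'opening': 0.9996384192915216}
top {'fov_y': 53.415641450477416, 'cx': 280.25327443270265, 'cy': 211.05027713632325, 'R': array([[ 0.02762284, -0.99923099,  0.02782832],
       [-0.98068847, -0.03248136, -0.19286026],
       [ 0.19361585, -0.02196356, -0.98083154]]), 't': array([-37.22875049, 589.19001074, 751.47507627])}
side {'fov_y': 52.83900160731266, 'cx': 281.47592391965856, 'cy': 205.7013132786412, 'R': array([[-0.99899361, -0.04444212, -0.00605577],
       [-0.02399908,  0.64369198, -0.76490828],
       [ 0.0378922 , -0.76399315, -0.64411074]]), 't': array([ 586.64347455,   57.26743505, 1005.91423761])}
```

View pics/top0.png

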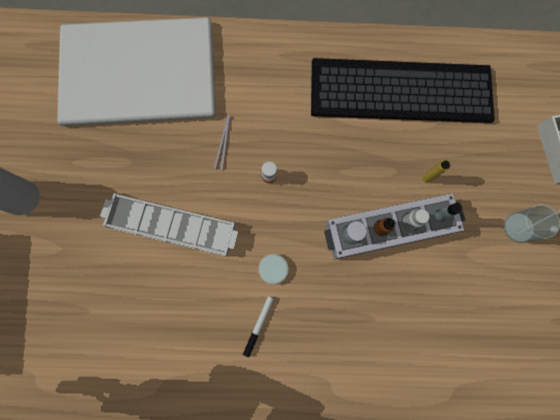

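View pics/side0.png

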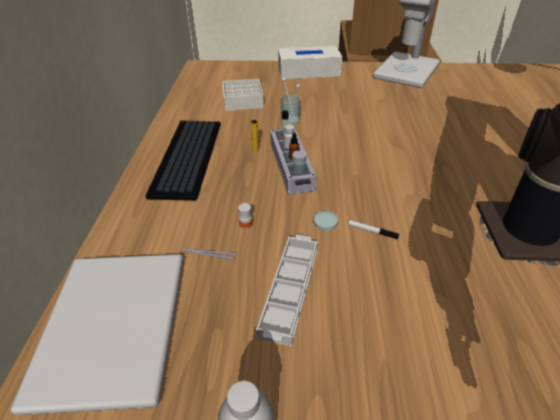

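The top view shows the rack on the left (+y) around (170,223). The block is on the right around (395,227), holding, from left to right, the jar (356,232), dropper (385,228), hdpe (418,217) and slim (450,211). A yellow vial look-alike lies or stands outside the block at (437,171). I'll enlarge both fixtures next.

```bash
cat > h.py <<'E'
import numpy as np, cv2
from workcell import manip, cams
def K(c):
    f=c["frame"].shape[0]/2/np.tan(np.radians(c["fov_y"])/2); return f
def ray(c,u,v):
    f=K(c); d=np.array([(u-c["cx"])/f,(v-c["cy"])/f,1.0]); R=np.array(c["R"]);o=-R.T@c["t"]; return o,R.T@d
def onz(c,u,v,z):
    o,d=ray(c,u,v); return o+d*(z-o[2])/d[2]
def proj(c,X):
    p=np.array(c["R"])@np.asarray(X,float)+c["t"]; f=K(c); return np.array([c["cx"]+f*p[0]/p[2],c["cy"]+f*p[1]/p[2]])
def crop(c,u0,v0,u1,v1,s,fn):
    im=c["frame"][v0:v1,u0:u1,::-1]; cv2.imwrite(fn,cv2.resize(im,None,fx=s,fy=s,interpolation=cv2.INTER_CUBIC))
E
python3 - <<'E'
from h import *
c=cams.capture("top"); s=cams.capture("side")
crop(c,315,150,475,270,5,"pics/tblock.png")
crop(c,90,180,250,270,5,"pics/track.png")
crop(s,235,100,355,200,6,"pics/sblock.png")
crop(s,235,225,345,345,5,"pics/srack.png")
E
```

```text
(no output)
```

View pics/tblock.png

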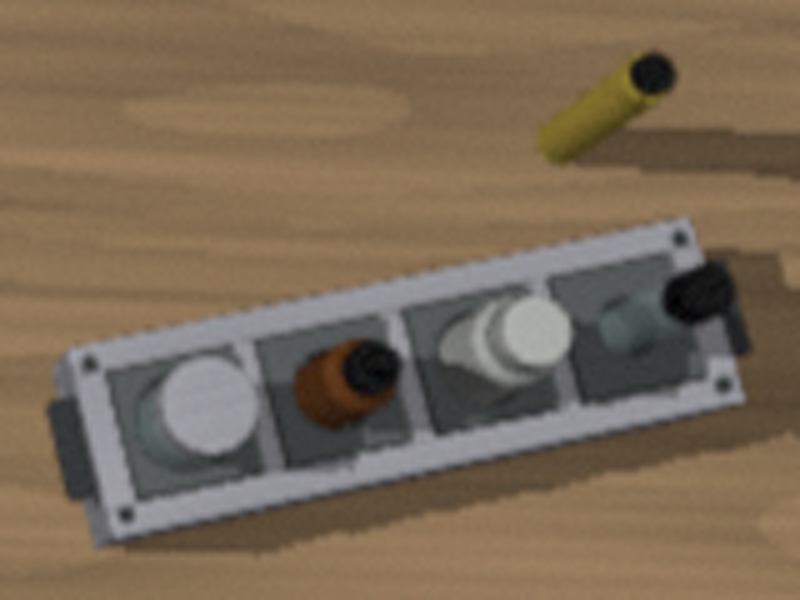

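View pics/track.png

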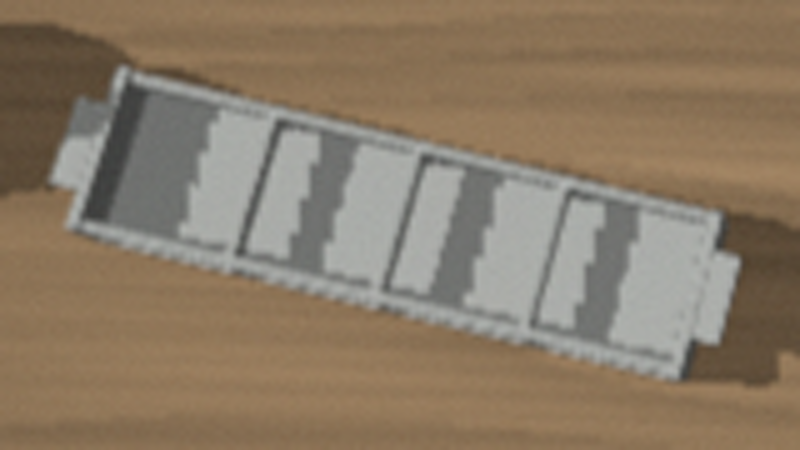

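View pics/sblock.png

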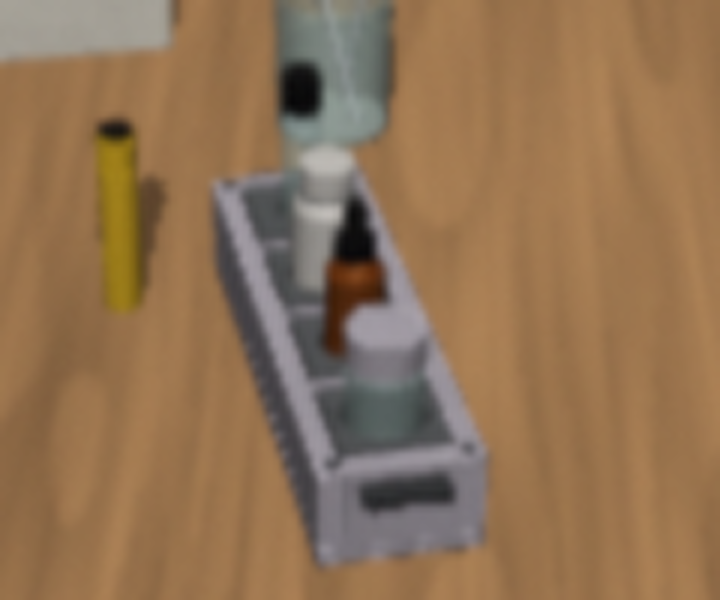

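View pics/srack.png

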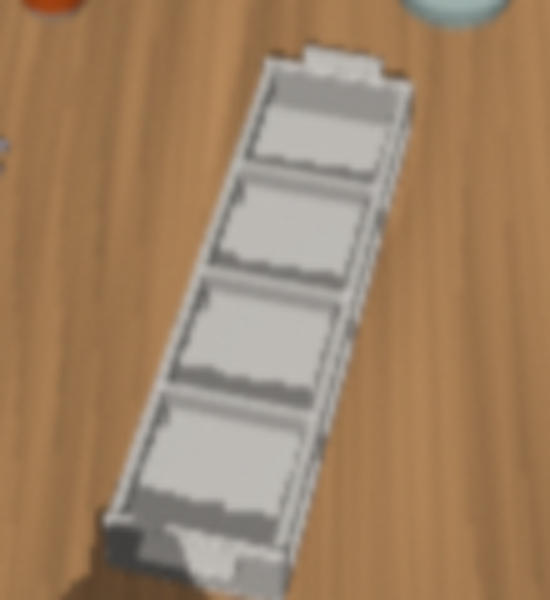

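```bash
python3 - <<'E'
from h import *
c=cams.capture("top"); s=cams.capture("side")
def px(u0,v0,k,p): return [(u0+(x+.5)/k-.5, v0+(y+.5)/k-.5) for x,y in p]
def rep(n,cam,P,z,L,rows):
    X=np.array([onz(cam,*p,z)[:2] for p in P]); ctr=X.mean(0)
    # order far-left, far-right, near-right, near-left
    l=(X[0]+X[3])/2; r=(X[1]+X[2])/2; d=l-r
    print(n,"ctr",ctr.round(1),"len",np.linalg.norm(d).round(1),"wid",np.linalg.norm((X[0]+X[1]-X[2]-X[3])/2).round(1),"yaw",np.arctan2(-d[0],d[1]).round(4)); return ctr,np.arctan2(-d[0],d[1])
b1=rep("block top",c,px(315,150,5,[(70,352),(690,220),(745,402),(106,540)]),53,0,0)
b2=rep("screws",c,px(315,150,5,[(90,363),(680,238),(723,384),(126,514)]),53,0,0)
b3=rep("block side",s,px(235,100,6,[(320,468),(215,183),(358,173),(485,448)]),53,0,0)
r1=rep("rack top",c,px(90,180,5,[(122,68),(722,212),(685,380),(70,228)]),30,0,0)
r3=rep("rack side",s,px(235,225,5,[(108,520),(270,62),(411,88),(287,552)]),30,0,0)
for n,p,z,q in (("jar",(209,405),100,(387,330)),("drop",(375,367),128,(356,203)),("hdpe",(537,332),114,(326,165)),("slim",(705,285),129,(300,72))):
    a=onz(c,*px(315,150,5,[p])[0],z); b=onz(s,*px(235,100,6,[q])[0],z)
    print(n,a.round(1),b.round(1))
for y in (90,30,-30,-90):
    for (ct,w) in (b1,b3): print(y,(ct+np.array([-np.sin(w),np.cos(w)])*y).round(1),end=' ')
    print()
E
```

```text
block top ctr [ 570.7 -245.9] len 256.7 wid 74.4 yaw 0.2417
screws ctr [ 572.1 -246.6] len 242.1 wid 60.0 yaw 0.2421
block side ctr [ 570.3 -242.7] len 243.0 wid 72.4 yaw 0.2494
rack top ctr [562.5 198.8] len 248.8 wid 67.4 yaw -0.2087
rack side ctr [561.2 203. ] len 243.2 wid 65.3 yaw -0.2076
jar [ 549.9 -158.6  100. ] [ 548.4 -152.4  100. ]
drop [ 561.1 -212.   128. ] [ 563.2 -209.4  128. ]
hdpe [ 578.3 -275.6  114. ] [ 578.  -266.6  114. ]
slim [ 594.5 -331.4  129. ] [ 592.2 -327.   129. ]
90 [ 549.2 -158.5] 90 [ 548.1 -155.5] 
30 [ 563.5 -216.7] 30 [ 562.9 -213.6] 
-30 [ 577.9 -275. ] -30 [ 577.7 -271.8] 
-90 [ 592.3 -333.3] -90 [ 592.5 -329.9]
```

```bash
cat >> h.py <<'E'
BC=np.array([571.0,-245.0]);BW=0.243;RC=np.array([562.0,200.5]);RW=-0.208
def place(ct,w,y): return ct+np.array([-np.sin(w),np.cos(w)])*y
def toolang(q):
    from scipy.spatial.transform import Rotation as Ro
    M=Ro.from_quat(q).as_matrix(); return M
def delta(pos,M,tgt,yang=None):
    d=M.T@(np.asarray(tgt,float)-pos)/10; t=0
    if yang is not None:
        a=np.arctan2(M[1,1],M[0,1]); t=-np.degrees((yang-a+np.pi/2)%np.pi-np.pi/2)
    return d.round(2),round(float(t),2)
E
python3 - <<'E'
from h import *
c=cams.capture("top"); s=cams.capture("side")
print("tcp in top",proj(c,[237,632,404]),"tip",proj(c,[237,632,231]),proj(s,[237,632,404]))
print("grey bottle side, z=0 (245,410)",onz(s,245,410,0),"yellow base",onz(c,426,180,0),"yellow top",onz(c,315+653/5,150+74/5,99))
st=manip.read_state(); M=toolang(st["orientation"]); p=np.array([236.991,632.015,404.725]); print(M.round(3))
j=place(BC,BW,90); print("jar",j, "mid",delta(p,M,[520,250,380],BW), "hover",delta(p,M,[*j,330],BW))
for y in (90,30,-30,-90): print(place(BC,BW,y).round(1),place(RC,RW,y).round(1))
E
```

```text
tcp in top [-421.42061818  489.50114526] tip [-211.23679067  429.66685453] [778.04437215 437.96342148]
grey bottle side, z=0 (245,410) [626.50475306 449.61392499   0.        ] yellow base [ 679.23604186 -329.56873333    0.        ] yellow top [ 681.93720051 -330.29011194   99.        ]
[[-0.936  0.351 -0.   ]
 [ 0.351  0.936 -0.   ]
 [ 0.    -0.    -1.   ]]
jar [ 549.34459903 -157.64415527] mid (array([-39.91, -25.83,   2.48]), 55.52) hover (array([-56.97, -62.97,   7.49]), 55.52)
[ 549.3 -157.6] [580.6 288.6]
[ 563.8 -215.9] [568.2 229.9]
[ 578.2 -274.1] [555.8 171.1]
[ 592.7 -332.4] [543.4 112.4]
```

Emit:
jog_arm(
  increments=[
    [-4,-2.6,0.2,5],
    [-8.5,-5.5,0.5,12],
    [-13.5,-8.7,0.8,20],
    [-18.5,-12,1.1,28],
    [-23.5,-15.2,1.4,36],
    [-28.5,-18.5,1.8,44],
    [-33.5,-21.7,2.1,51],
    [-38,-25.5,2.4,55.5],
    [-41.5,-29.5,3.1,55.5],
    [-44,-34.5,3.9,55.5],
    [-46.5,-39.5,4.7,55.5],
    [-49,-45,5.5,55.5],
  ],
  jaw=8,
  squeeze=30,
)

```text
t: 1.9
eef_pos: [537.8, 36.9, 349.9]
orientation: [0.616, 0.788, 0.0, 0.0]
force: [1.2, -0.1, -0.2]
opening: 0.939
```

```bash
python3 - <<'E'
from h import *
st=manip.read_state(); M=toolang(st["orientation"]); p=st["eef_pos"]; print(st["t"],p,M.round(3)[:,1],st["opening"],st["force"],st["qvel"].round(3))
j=place(BC,BW,90); print("hover",delta(p,M,[*j,330],BW),"down",delta(p,M,[*j,240],BW))
E
```

```text
1.9 [537.77303615  36.91531592 349.87378474] [0.97  0.241 0.001] 0.9388931548097726 [ 1.24547425 -0.12547829 -0.15227679] [-0.908  0.009  0.111 -0.003 -0.128 -0.893]
hover (array([-19.16,  -3.57,   1.99]), 0.04) down (array([-19.16,  -3.58,  10.99]), 0.04)
```

Emit:
jog_arm(
  increments=[
    [-5,-0.9,0.5,0],
    [-10,-1.8,1,0],
    [-14.5,-2.6,1.5,0],
    [-17.5,-3.2,1.8,0],
    [-19,-3.5,2,0],
    [-19.2,-3.6,2,0],
    [-19.2,-3.6,2,0],
    [-19.2,-3.6,2,0],
  ],
)

```text
t: 2.9
eef_pos: [549.1, -155.3, 329.9]
orientation: [0.616, 0.788, 0.0, -0.0]
force: [-0.4, 1.1, -0.5]
opening: 0.934
```

```bash
python3 - <<'E'
from h import *
st=manip.read_state(); M=toolang(st["orientation"]); p=st["eef_pos"]; print(st["t"],p,M.round(3)[:,1],st["opening"],st["force"],st["qvel"].round(3))
j=place(BC,BW,90); print("hover",delta(p,M,[*j,330],BW),"down",delta(p,M,[*j,240],BW))
c=cams.capture("top"); s=cams.capture("side")
crop(c,300,150,480,285,4,"pics/t1.png"); crop(s,220,60,400,200,4,"pics/s1.png")
E
```

```text
2.9 [ 549.14588895 -155.32937611  329.87320294] [0.97  0.242 0.   ] 0.9341886366415317 [-0.41889623  1.11502207 -0.53912898] [-0.002  0.003 -0.003 -0.003  0.001 -0.001]
hover (array([-0.23, -0.04, -0.01]), 0.1) down (array([-0.23, -0.04,  8.99]), 0.1)
```

View pics/t1.png

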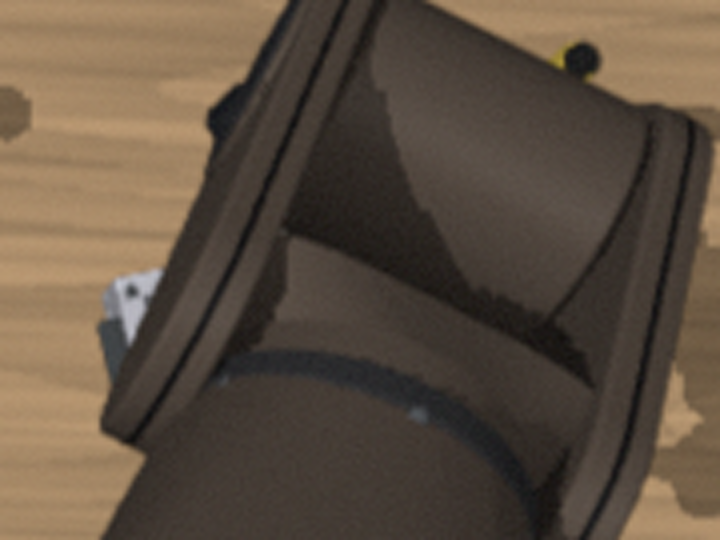

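View pics/s1.png

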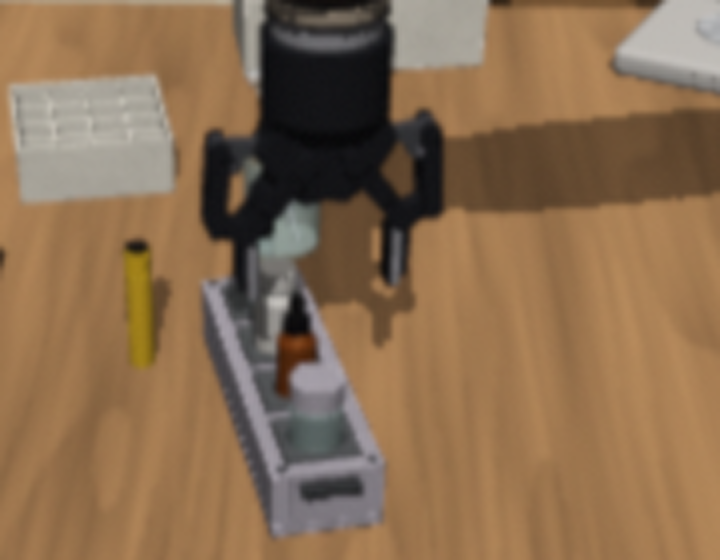

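Emit:
jog_arm(
  increments=[
    [-0.2,0,1.5,0.1],
    [-0.2,0,4,0.1],
    [-0.2,0,6.5,0.1],
    [-0.2,0,8.2,0.1],
    [-0.2,0,9,0.1],
    [-0.2,0,9.2,0.1],
    [-0.2,0,9.2,0.1],
  ],
)

```text
t: 3.88
eef_pos: [549.9, -158.5, 238.4]
orientation: [0.617, 0.787, 0.0, 0.001]
force: [0.2, 0.5, -0.3]
opening: 0.938
```

Emit:
jog_arm(
  increments=[
    [0,0,0,0],
    [0,0,0,0],
    [0,0,0,0],
    [0,0,0,0],
    [0,0,0,0],
    [0,0,0,0],
  ],
  jaw=2.5,
  squeeze=30,
)

```text
t: 4.62
eef_pos: [549.8, -158.5, 238.3]
orientation: [0.617, 0.787, 0.0, 0.0]
force: [-0.7, -0.5, 3.8]
opening: 0.413
```

```bash
python3 - <<'E'
from h import *
st=manip.read_state(); print(st["t"],st["eef_pos"],st["opening"],st["force"],st["wrist_torque"])
s=cams.capture("side")
crop(s,220,60,400,200,4,"pics/s2.png")
E
```

```text
4.625 [ 549.80133505 -158.49956881  238.33413256] 0.4129373933539155 [-0.67981094 -0.5450881   3.81750315] [-0.0400502   0.16242688  0.03953975]
```

View pics/s2.png

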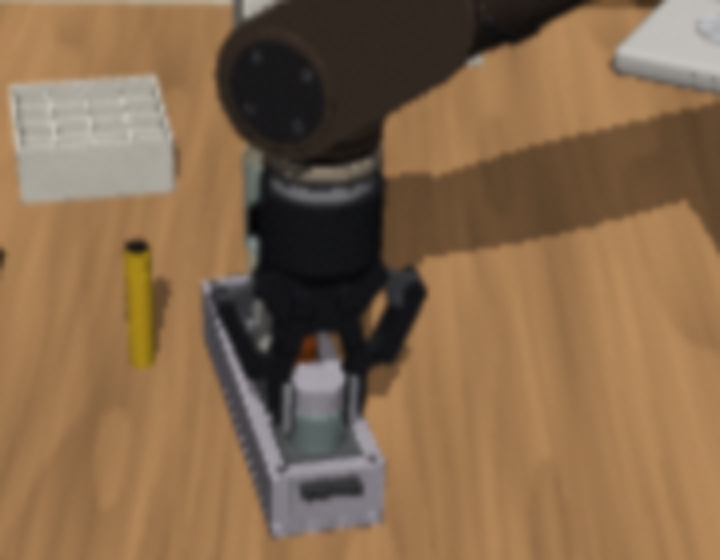

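Emit:
jog_arm(
  increments=[
    [0,0,-0.5,0],
    [0,0,-1.5,0],
    [0,0,-3,0],
    [0,0,-4.5,0],
    [0,0,-6,0],
    [0,0,-7,0],
    [0,0,-7.3,0],
    [0,0,-7.3,0],
  ],
)

```text
t: 5.68
eef_pos: [549.5, -158.3, 310.7]
orientation: [0.617, 0.787, -0.0, -0.0]
force: [0.5, -0.6, -0.8]
opening: 0.41
```

```bash
python3 - <<'E'
from h import *
st=manip.read_state(); print(st["t"],st["eef_pos"],st["opening"],st["force"],st["wrist_torque"])
M=toolang(st["orientation"]);p=st["eef_pos"]
j=place(RC,RW,90); print(j,"over",delta(p,M,[*j,p[2]],RW))
s=cams.capture("side")
crop(s,220,60,400,200,4,"pics/s3.png")
E
```

```text
5.675 [ 549.48663819 -158.32295055  310.67341774] 0.41000641677573646 [ 0.45602302 -0.63029102 -0.8264336 ] [ 0.00596462  0.06142762 -0.0198653 ]
[580.58530802 288.56012904] over (array([42.65, 13.71,  0.  ]), 25.76)
```

View pics/s3.png

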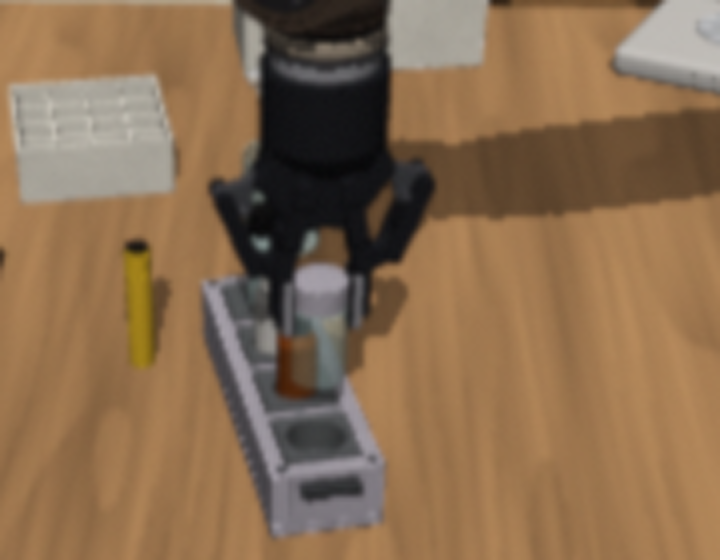

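The jar is lifted clear of its bore and hangs upright; the empty bore shows at crop (316,435).

Emit:
jog_arm(
  increments=[
    [1.3,0.4,0,0.8],
    [4.3,1.4,0,2.6],
    [8.5,2.7,0,5.2],
    [13.2,4.2,0,8],
    [17.9,5.8,0,10.8],
    [22.6,7.3,0,13.7],
    [27.3,8.8,0,16.5],
    [32,10.3,0,19.3],
    [36.3,11.7,0,22],
    [39.7,12.7,0,24],
    [41.8,13.4,0,25.3],
    [42.6,13.7,0,25.8],
  ],
)

```text
t: 7.22
eef_pos: [579.9, 289.9, 310.0]
orientation: [0.776, 0.63, -0.001, -0.0]
force: [0.6, -0.9, -0.5]
opening: 0.413
```

Emit:
jog_arm(
  increments=[
    [0,0,0,0],
    [0,0,0.5,0],
    [0,0,2,0],
    [0,0,3.5,0],
    [0,0,5,0],
    [0,0,5.8,0],
    [0,0,6,0],
    [0,0,6,0],
  ],
)

```text
t: 8.22
eef_pos: [580.8, 288.2, 250.9]
orientation: [0.777, 0.63, 0.0, 0.0]
force: [0.3, -0.2, -0.0]
opening: 0.413
```

```bash
python3 - <<'E'
from h import *
st=manip.read_state(); print(st["t"],st["eef_pos"],st["opening"],st["force"],st["wrist_torque"])
M=toolang(st["orientation"]);p=st["eef_pos"]
j=place(RC,RW,90); print(j,"over",delta(p,M,[*j,212],RW))
s=cams.capture("side");c=cams.capture("top")
crop(s,180,200,400,400,4,"pics/s4.png");crop(c,0,150,200,300,4,"pics/t4.png")
E
```

```text
8.225 [580.84395626 288.1678234  250.94712489] 0.4125300553127873 [ 0.34324843 -0.24081335 -0.03867504] [ 0.02883507  0.01112126 -0.02000812]
[580.58530802 288.56012904] over (array([ 0.03, -0.04,  3.89]), -0.03)
```

View pics/s4.png

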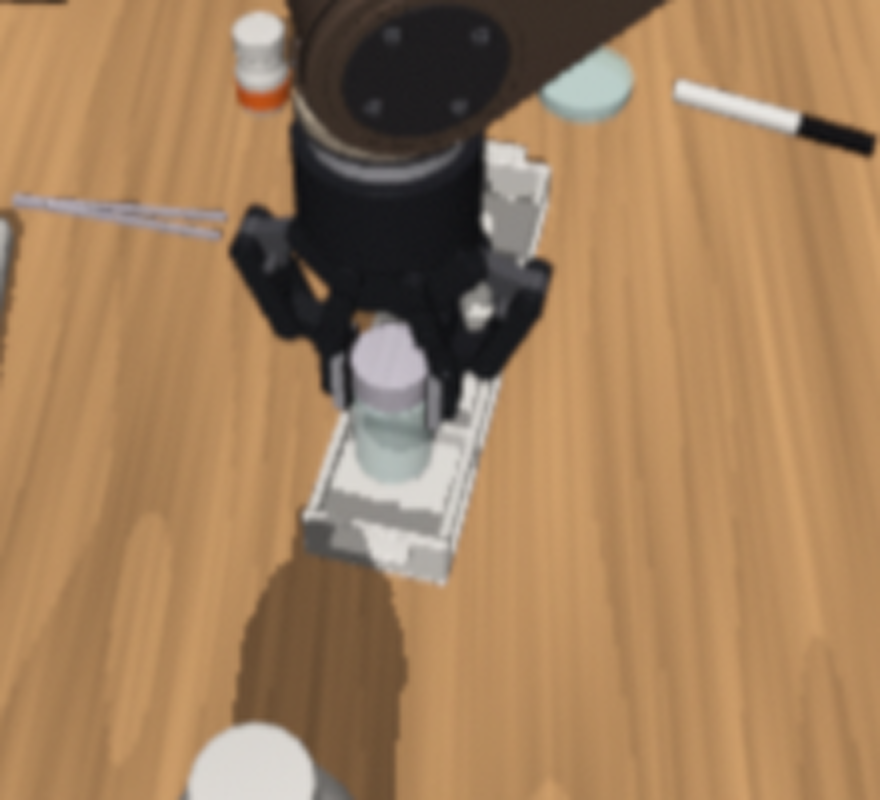

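View pics/t4.png

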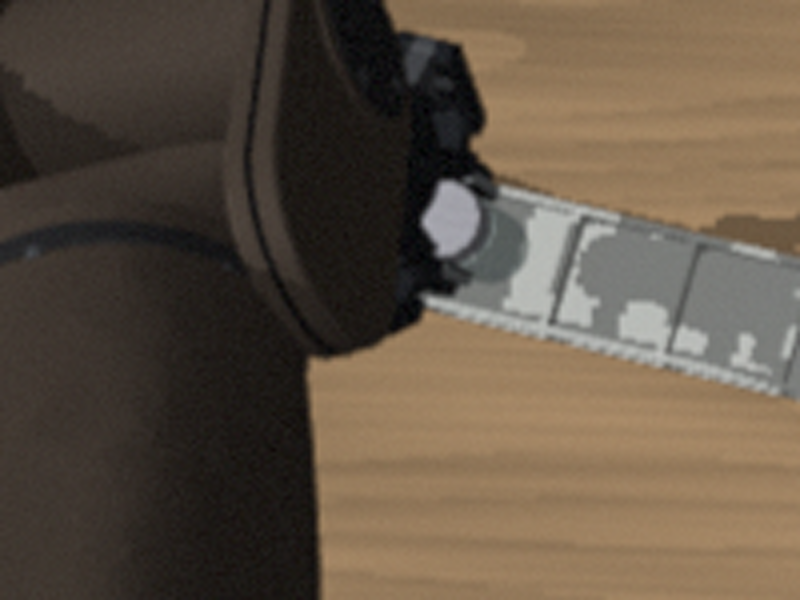

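```bash
python3 - <<'E'
from h import *
c=cams.capture("top");s=cams.capture("side")
def q(u0,v0,k,x,y): return (u0+(x+.5)/k-.5,v0+(y+.5)/k-.5)
def inr(P): d=P[:2]-RC; a=np.array([np.cos(RW),np.sin(RW)]);b=np.array([-np.sin(RW),np.cos(RW)]); return (d@a).round(1),(d@b).round(1)
# bars top view mid points (crop5) bright bar left of dark line
for x,y in ((257,187),(401,222),(547,258)):
    print("top bar",inr(onz(c,*q(90,180,5,x,y),28)))
for x,y in ((312,178),(277,279),(240,396)):
    print("side bar",inr(onz(s,*q(235,225,5,x,y),28)))
print("jar underside now: top",inr(onz(c,*q(0,150,4,494,250),43)),"side",inr(onz(s,*q(180,200,4,392,455),43)))
st=manip.read_state();print("tcp",inr(st["eef_pos"]))
E
```

```text
top bar (np.float64(0.9), np.float64(57.3))
top bar (np.float64(0.9), np.float64(-1.9))
top bar (np.float64(0.7), np.float64(-61.8))
side bar (np.float64(-2.5), np.float64(-57.6))
side bar (np.float64(-1.1), np.float64(-0.5))
side bar (np.float64(-0.8), np.float64(59.1))
jar underside now: top (np.float64(0.4), np.float64(88.7)) side (np.float64(-0.1), np.float64(93.0))
tcp (np.float64(0.4), np.float64(89.7))
```

All measurements agree within about 2 mm, so I'm lowering the jar.

Emit:
jog_arm(
  increments=[
    [0,0,0.6,0],
    [0,0,1.6,0],
    [0,0,2.6,0],
    [0,0,3.2,0],
    [0,0,3.5,0],
    [0,0,3.65,0],
    [0,0,3.75,0],
    [0,0,3.8,0],
    [0,0,3.85,0],
    [0,0,3.85,0],
  ],
)

```text
t: 9.68
eef_pos: [580.7, 288.1, 212.4]
orientation: [0.777, 0.63, 0.0, 0.0]
force: [0.5, 0.7, -0.5]
opening: 0.417
```

```bash
python3 - <<'E'
from h import *
st=manip.read_state(); print(st["t"],st["eef_pos"],st["opening"],st["force"],st["wrist_torque"])
E
```

```text
9.675 [580.74584541 288.08929853 212.44526227] 0.4167619237187431 [ 0.51403487  0.67203736 -0.54485037] [-0.02183002 -0.00609903 -0.04138074]
```

Emit:
jog_arm(
  increments=[
    [0,0,0.05,0],
    [0,0,0.1,0],
    [0,0,0.1,0],
  ],
)

```text
t: 10.05
eef_pos: [580.9, 288.2, 212.4]
orientation: [0.777, 0.63, 0.0, -0.0]
force: [-2.2, -0.9, 5.2]
opening: 0.413
```

Contact shows: force is +5 N and the TCP stopped at 212.4. I'm releasing and rising.

Emit:
jog_arm(
  increments=[
    [0,0,0,0],
    [0,0,0,0],
    [0,0,0,0],
    [0,0,0,0],
    [0,0,-0.5,0],
    [0,0,-2,0],
    [0,0,-4,0],
    [0,0,-6.5,0],
    [0,0,-9,0],
    [0,0,-11,0],
    [0,0,-12,0],
    [0,0,-12,0],
  ],
  jaw=7,
)

```text
t: 11.55
eef_pos: [580.8, 288.1, 332.3]
orientation: [0.777, 0.63, 0.001, 0.0]
force: [0.2, 0.8, -0.0]
opening: 0.818
```

```bash
python3 - <<'E'
from h import *
st=manip.read_state(); print(st["t"],st["eef_pos"],st["opening"],st["force"])
M=toolang(st["orientation"]);p=st["eef_pos"]
j=place(BC,BW,30); print(j,"over",delta(p,M,[*j,330],BW))
s=cams.capture("side")
crop(s,180,200,400,400,4,"pics/s5.png")
E
```

```text
11.55 [580.79456344 288.08470544 332.31909371] 0.8178137005950972 [ 0.20102286  0.77697274 -0.04502873]
[ 563.78153301 -215.88138509] over (array([-49.66,   8.78,   0.2 ]), -25.88)
```

View pics/s5.png

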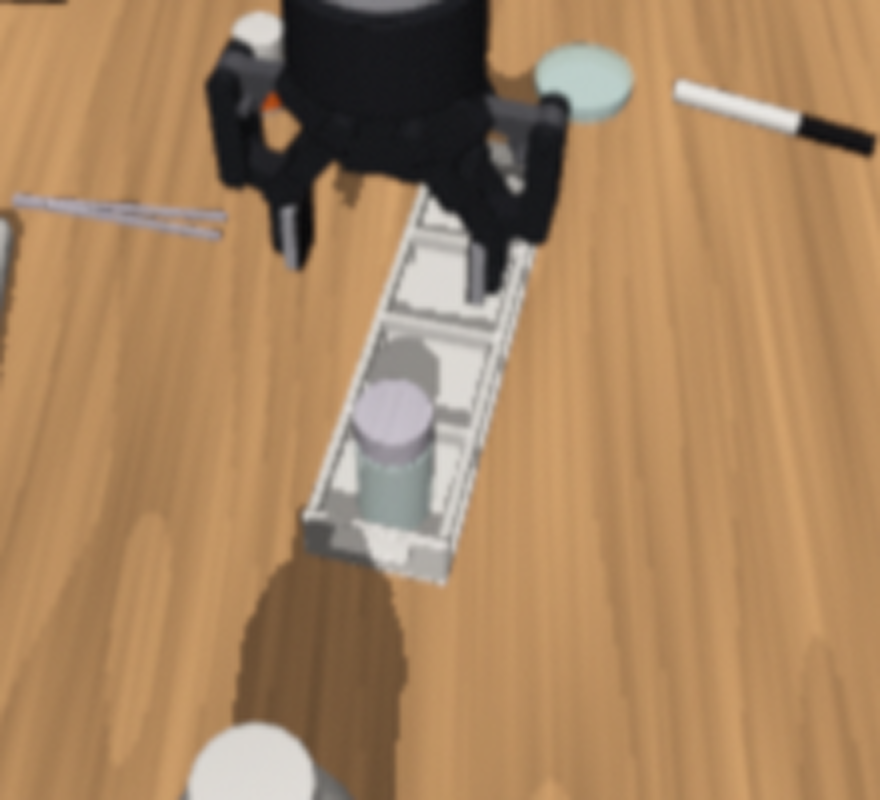

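The jar stands in the leftmost compartment, lid at crop (393,415). Now the dropper.

Emit:
jog_arm(
  increments=[
    [-2,0.4,0,-1],
    [-5.5,1,0,-3],
    [-10.5,1.9,0,-5.5],
    [-16,2.8,0,-8.5],
    [-21.5,3.8,0,-11.5],
    [-27,4.8,0,-14.5],
    [-32.5,5.7,0,-17.5],
    [-38,6.7,0,-20.5],
    [-43,7.6,0,-23],
    [-47,8.3,0,-25],
    [-49.2,8.7,0,-25.9],
    [-49.7,8.8,0,-25.9],
  ],
)

```text
t: 13.1
eef_pos: [563.3, -217.6, 329.7]
orientation: [0.617, 0.787, -0.0, -0.001]
force: [0.5, -0.2, 0.1]
opening: 0.822
```

Emit:
jog_arm(
  increments=[
    [0,0,0,0],
    [0,0,1.5,0],
    [0,0,4,0],
    [0,0,6.5,0],
    [0,0,8.4,0],
    [0,0,9.2,0],
    [0,0,9.4,0],
    [0,0,9.4,0],
  ],
)

```text
t: 14.1
eef_pos: [564.2, -216.5, 238.0]
orientation: [0.616, 0.788, 0.0, 0.001]
force: [0.6, -1.2, -0.1]
opening: 0.816
```

```bash
python3 - <<'E'
from h import *
st=manip.read_state(); print(st["t"],st["eef_pos"],st["opening"],st["force"])
M=toolang(st["orientation"]);p=st["eef_pos"]
j=place(BC,BW,30); print(j,"over",delta(p,M,[*j,238],BW))
s=cams.capture("side")
crop(s,220,60,400,200,4,"pics/s6.png")
E
```

```text
14.1 [ 564.16637032 -216.54627676  238.0381145 ] 0.8162543392294387 [ 0.55963318 -1.23943121 -0.08631554]
[ 563.78153301 -215.88138509] over (array([ 0.07, -0.02,  0.  ]), 0.02)
```

View pics/s6.png

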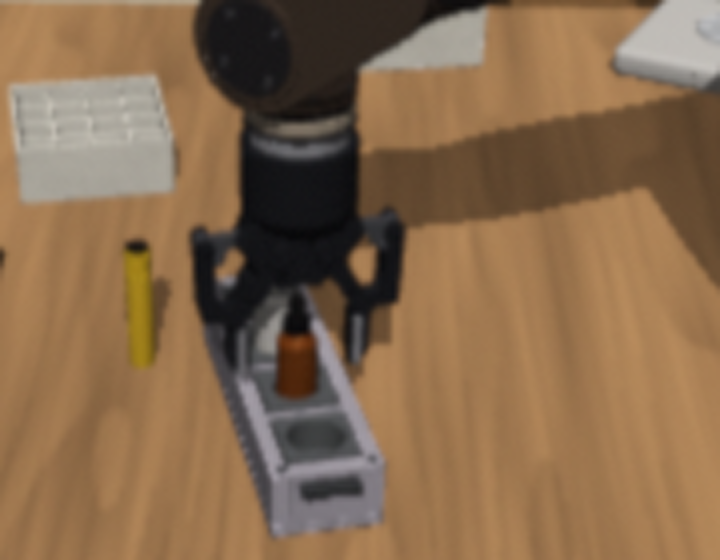

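Emit:
jog_arm(
  increments=[
    [0,0,0,0],
    [0,0,0,0],
    [0,0,0,0],
    [0,0,0,0],
    [0,0,0,0],
    [0,0,0,0],
  ],
  jaw=1.8,
)

```text
t: 14.9
eef_pos: [564.1, -216.5, 237.8]
orientation: [0.616, 0.788, 0.0, 0.001]
force: [-0.1, -0.8, 4.4]
opening: 0.327
```

Emit:
jog_arm(
  increments=[
    [0,0,-0.5,0],
    [0,0,-1.5,0],
    [0,0,-3,0],
    [0,0,-4.5,0],
    [0,0,-6,0],
    [0,0,-7,0],
    [0,0,-7.3,0],
    [0,0,-7.3,0],
  ],
)

```text
t: 15.9
eef_pos: [563.7, -216.3, 310.2]
orientation: [0.616, 0.788, -0.0, -0.0]
force: [-0.5, 1.1, -1.0]
opening: 0.327
```

```bash
python3 - <<'E'
from h import *
st=manip.read_state(); print(st["t"],st["eef_pos"],st["opening"],st["force"])
M=toolang(st["orientation"]);p=st["eef_pos"]
j=place(RC,RW,30); print(j,"over",delta(p,M,[*j,p[2]],RW))
s=cams.capture("side")
crop(s,220,60,400,200,4,"pics/s7.png")
E
```

```text
15.9 [ 563.70675628 -216.34029689  310.18112931] 0.32685411509781737 [-0.47568173  1.09710089 -0.97139186]
[568.19510267 229.85337635] over (array([43.2 , 11.19,  0.  ]), 25.86)
```

View pics/s7.png

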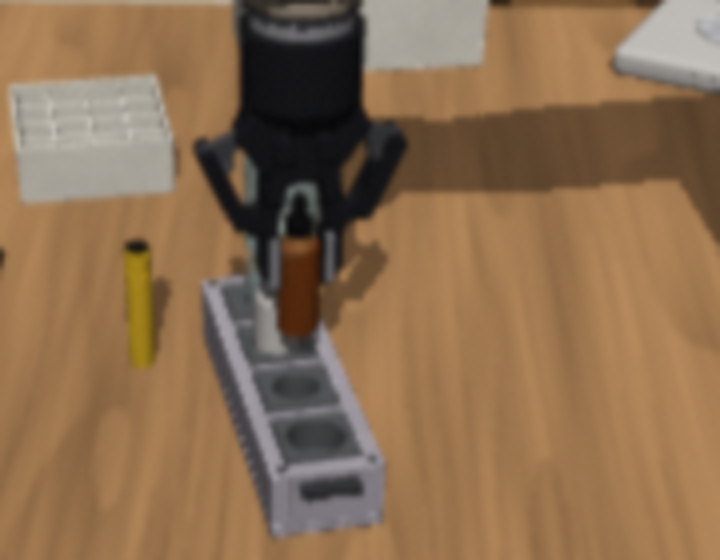

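Emit:
jog_arm(
  increments=[
    [1.3,0.3,0,0.8],
    [4.3,1.1,0,2.6],
    [8.6,2.2,0,5.2],
    [13.4,3.5,0,8],
    [18.1,4.7,0,10.8],
    [22.9,5.9,0,13.7],
    [27.7,7.2,0,16.5],
    [32.4,8.4,0,19.3],
    [36.7,9.5,0,22],
    [40.2,10.4,0,24],
    [42.4,11,0,25.4],
    [43.2,11.2,0,25.9],
  ],
)

```text
t: 17.45
eef_pos: [567.6, 231.6, 309.6]
orientation: [0.776, 0.63, -0.001, -0.0]
force: [0.7, 0.1, -0.2]
opening: 0.327
```

Emit:
jog_arm(
  increments=[
    [0,0,0,0],
    [0,0,0.5,0],
    [0,0,2,0],
    [0,0,4,0],
    [0,0,6,0],
    [0,0,7.5,0],
    [0,0,8.4,0],
    [0,0,8.8,0],
    [0,0,9,0],
    [0,0,9,0],
  ],
)

```text
t: 18.7
eef_pos: [568.6, 230.0, 220.7]
orientation: [0.777, 0.63, 0.0, 0.0]
force: [-0.3, -0.1, -0.3]
opening: 0.328
```

```bash
python3 - <<'E'
from h import *
st=manip.read_state(); print(st["t"],st["eef_pos"],st["opening"],st["force"])
M=toolang(st["orientation"]);p=st["eef_pos"]
j=place(RC,RW,30); print(j,"over",delta(p,M,[*j,212],RW))
s=cams.capture("side")
crop(s,180,200,380,350,4,"pics/s8.png")
E
```

```text
18.7 [568.61132795 229.95911942 220.74381433] 0.32827683838496835 [-0.31422378 -0.12045474 -0.27072301]
[568.19510267 229.85337635] over (array([-0.02, -0.04,  0.87]), -0.03)
```

View pics/s8.png

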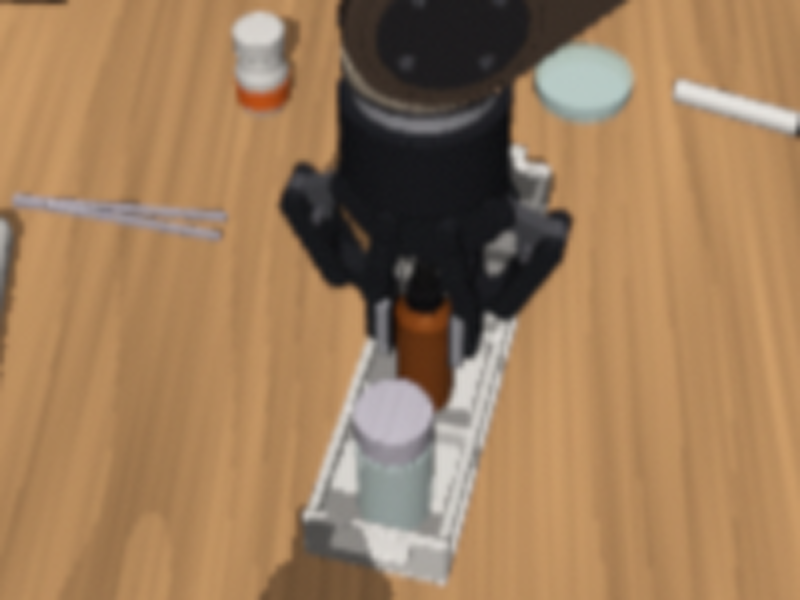

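The dropper hangs inside compartment 2, just above the floor. I'll lower it about 9 mm to contact.

Emit:
jog_arm(
  increments=[
    [0,0,0.3,0],
    [0,0,0.6,0],
    [0,0,0.75,0],
    [0,0,0.85,0],
    [0,0,0.9,0],
    [0,0,0.95,0],
    [0,0,0.95,0],
  ],
)

```text
t: 19.62
eef_pos: [568.5, 230.0, 211.9]
orientation: [0.777, 0.63, -0.0, -0.0]
force: [-3.0, -0.5, 5.4]
opening: 0.329
```

Emit:
jog_arm(
  increments=[
    [0,0,0,0],
    [0,0,0,0],
    [0,0,0,0],
    [0,0,0,0],
    [0,0,-0.5,0],
    [0,0,-2,0],
    [0,0,-4,0],
    [0,0,-6.5,0],
    [0,0,-9,0],
    [0,0,-11,0],
    [0,0,-12,0],
    [0,0,-12,0],
  ],
  jaw=7,
)

```text
t: 21.12
eef_pos: [568.5, 229.9, 331.7]
orientation: [0.777, 0.63, 0.001, 0.0]
force: [0.3, 0.3, -0.1]
opening: 0.819
```

```bash
python3 - <<'E'
from h import *
st=manip.read_state(); print(st["t"],st["eef_pos"],st["opening"],st["force"])
M=toolang(st["orientation"]);p=st["eef_pos"]
j=place(BC,BW,-30); print(j,"over",delta(p,M,[*j,330],BW))
s=cams.capture("side")
crop(s,180,200,380,350,4,"pics/s9.png")
E
```

```text
21.125 [568.50657393 229.89968748 331.74378502] 0.8194922456177329 [ 0.30024697  0.30907705 -0.09131064]
[ 578.21846699 -274.11861491] over (array([-49.11,  11.39,   0.16]), -25.88)
```

View pics/s9.png

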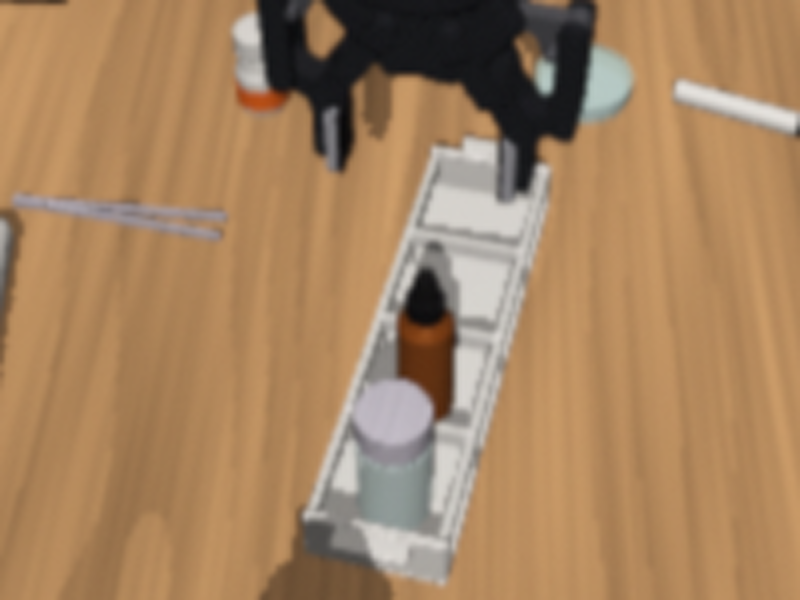

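The dropper stands in compartment 2. Next is the hdpe bottle.

Emit:
jog_arm(
  increments=[
    [-2,0.5,0,-1],
    [-5.5,1.3,0,-3],
    [-10.5,2.4,0,-5.5],
    [-16,3.7,0,-8.5],
    [-21.5,5,0,-11.5],
    [-27,6.2,0,-14.5],
    [-32.5,7.5,0,-17.5],
    [-38,8.8,0,-20.5],
    [-42.8,9.9,0,-23],
    [-46.6,10.8,0,-25],
    [-48.7,11.3,0,-25.9],
    [-49.1,11.4,0,-25.9],
  ],
)

```text
t: 22.68
eef_pos: [577.7, -275.3, 329.0]
orientation: [0.617, 0.787, -0.0, -0.001]
force: [-0.3, 0.4, -0.4]
opening: 0.818
```

Emit:
jog_arm(
  increments=[
    [0,0,0,0],
    [0,0,1.5,0],
    [0,0,4,0],
    [0,0,6.5,0],
    [0,0,8.4,0],
    [0,0,9.2,0],
    [0,0,9.4,0],
    [0,0,9.4,0],
  ],
)

```text
t: 23.68
eef_pos: [578.5, -274.3, 237.5]
orientation: [0.616, 0.788, 0.0, 0.001]
force: [-0.2, -0.2, 0.7]
opening: 0.82
```

```bash
python3 - <<'E'
from h import *
st=manip.read_state(); print(st["t"],st["eef_pos"],st["opening"],st["force"])
M=toolang(st["orientation"]);p=st["eef_pos"]
j=place(BC,BW,-30); print(j,"over",delta(p,M,[*j,238],BW))
s=cams.capture("side")
crop(s,220,60,400,200,4,"pics/s10.png")
E
```

```text
23.675 [ 578.53363233 -274.26493452  237.54380274] 0.8195502637288687 [-0.2421471  -0.16391245  0.68058096]
[ 578.21846699 -274.11861491] over (array([ 0.02, -0.03, -0.05]), 0.02)
```

View pics/s10.png

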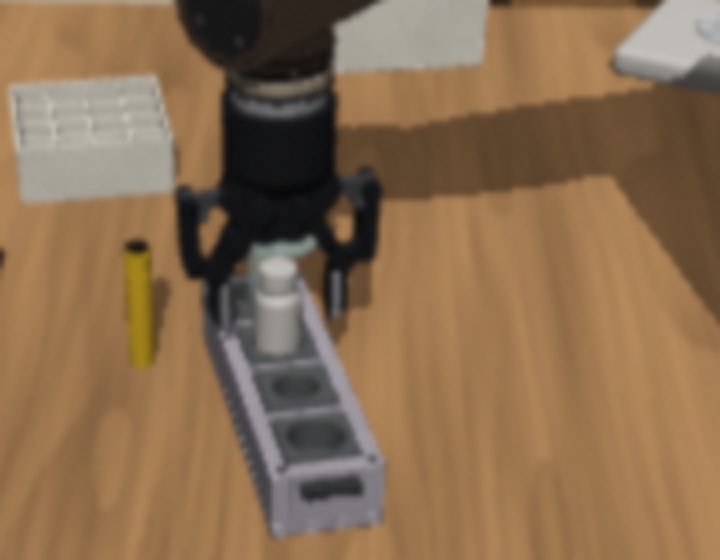

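Emit:
jog_arm(
  increments=[
    [0,0,0,0],
    [0,0,0,0],
    [0,0,0,0],
    [0,0,0,0],
    [0,0,0,0],
    [0,0,0,0],
  ],
  jaw=2.3,
)

```text
t: 24.48
eef_pos: [578.4, -274.3, 237.5]
orientation: [0.616, 0.788, -0.0, 0.001]
force: [-1.5, -0.6, 5.2]
opening: 0.386
```

Emit:
jog_arm(
  increments=[
    [0,0,-0.5,0],
    [0,0,-1.5,0],
    [0,0,-3,0],
    [0,0,-4.5,0],
    [0,0,-6,0],
    [0,0,-7,0],
    [0,0,-7.3,0],
    [0,0,-7.3,0],
  ],
)

```text
t: 25.48
eef_pos: [578.1, -274.0, 309.7]
orientation: [0.616, 0.788, -0.0, -0.0]
force: [-0.1, 0.0, -1.6]
opening: 0.385
```

```bash
python3 - <<'E'
from h import *
st=manip.read_state(); print(st["t"],st["eef_pos"],st["opening"],st["force"])
M=toolang(st["orientation"]);p=st["eef_pos"]
j=place(RC,RW,-30); print(j,"over",delta(p,M,[*j,p[2]],RW))
s=cams.capture("side")
crop(s,220,60,400,200,4,"pics/s11.png")
E
```

```text
25.475 [ 578.12961706 -274.03148099  309.66230774] 0.3848154943648649 [-0.14688559  0.04562508 -1.58485621]
[555.80489733 171.14662365] over (array([4.374e+01, 8.560e+00, 1.000e-02]), 25.86)
```

View pics/s11.png

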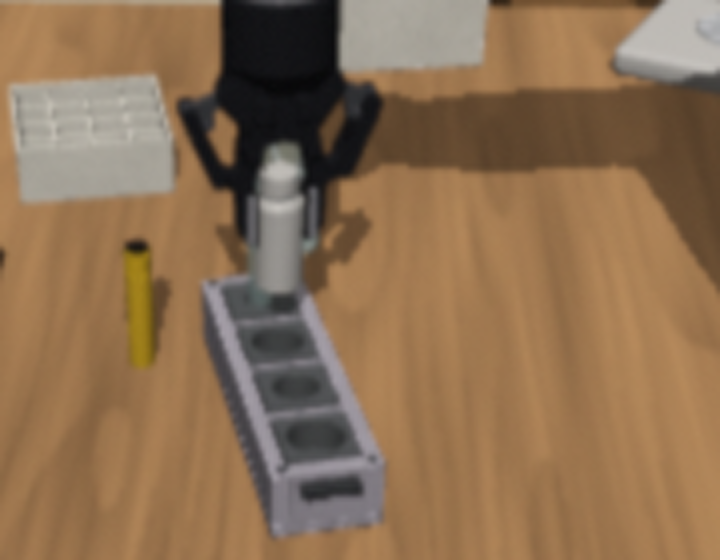

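The hdpe bottle is held upright. I'm carrying it to compartment 3.

Emit:
jog_arm(
  increments=[
    [1.3,0.3,0,0.8],
    [4.4,0.9,0,2.6],
    [8.7,1.7,0,5.2],
    [13.6,2.7,0,8],
    [18.4,3.6,0,10.8],
    [23.2,4.5,0,13.7],
    [28,5.5,0,16.5],
    [32.8,6.4,0,19.3],
    [37.2,7.3,0,22],
    [40.7,8,0,24],
    [42.9,8.4,0,25.4],
    [43.7,8.6,0,25.9],
  ],
)

```text
t: 27.02
eef_pos: [555.5, 172.4, 309.2]
orientation: [0.776, 0.63, -0.0, -0.0]
force: [0.4, 0.1, -0.5]
opening: 0.384
```

Emit:
jog_arm(
  increments=[
    [0,0,0,0],
    [0,0,0.5,0],
    [0,0,2,0],
    [0,0,4,0],
    [0,0,6,0],
    [0,0,7.5,0],
    [0,0,8.4,0],
    [0,0,8.8,0],
    [0,0,9,0],
    [0,0,9,0],
  ],
)

```text
t: 28.28
eef_pos: [556.6, 170.8, 220.3]
orientation: [0.777, 0.63, 0.0, 0.0]
force: [-0.3, 0.1, -1.2]
opening: 0.387
```

```bash
python3 - <<'E'
from h import *
st=manip.read_state(); print(st["t"],st["eef_pos"],st["opening"],st["force"])
M=toolang(st["orientation"]);p=st["eef_pos"]
j=place(RC,RW,-30); print(j,"over",delta(p,M,[*j,211.5],RW))
s=cams.capture("side")
crop(s,180,200,380,350,4,"pics/s12.png")
E
```

```text
28.275 [556.61591593 170.80589042 220.25963056] 0.3869679249230768 [-0.27998184  0.11065327 -1.22047639]
[555.80489733 171.14662365] over (array([ 0.02, -0.09,  0.88]), -0.04)
```

View pics/s12.png

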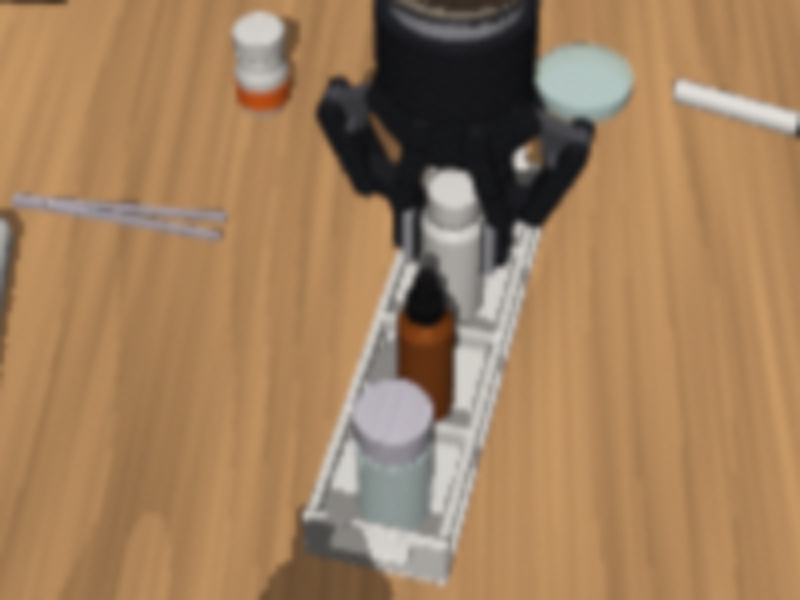

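Emit:
jog_arm(
  increments=[
    [0,0,0.3,0],
    [0,0,0.6,0],
    [0,0,0.75,0],
    [0,0,0.85,0],
    [0,0,0.9,0],
    [0,0,0.95,0],
    [0,0,0.95,0],
  ],
)

```text
t: 29.2
eef_pos: [556.5, 170.8, 211.5]
orientation: [0.777, 0.63, -0.0, -0.0]
force: [-3.4, -0.9, 7.4]
opening: 0.383
```

Emit:
jog_arm(
  increments=[
    [0,0,0,0],
    [0,0,0,0],
    [0,0,0,0],
    [0,0,0,0],
    [0,0,-0.5,0],
    [0,0,-2,0],
    [0,0,-4,0],
    [0,0,-6.5,0],
    [0,0,-9,0],
    [0,0,-11,0],
    [0,0,-12,0],
    [0,0,-12,0],
  ],
  jaw=7,
)

```text
t: 30.7
eef_pos: [556.5, 170.7, 331.2]
orientation: [0.777, 0.63, 0.001, 0.0]
force: [-0.2, 0.6, -0.6]
opening: 0.821
```

```bash
python3 - <<'E'
from h import *
st=manip.read_state(); print(st["t"],st["eef_pos"],st["opening"],st["force"])
M=toolang(st["orientation"]);p=st["eef_pos"]
j=place(BC,BW,-90); print(j,"over",delta(p,M,[*j,330],BW))
s=cams.capture("side");c=cams.capture("top")
crop(s,180,200,380,350,4,"pics/s13.png")
crop(c,385,140,475,260,5,"pics/t13.png")
E
```

```text
30.7 [556.49373118 170.74181781 331.22080548] 0.8210852738327062 [-0.23185605  0.59577243 -0.56773479]
[ 592.65540097 -332.35584473] over (array([-48.47,  13.96,   0.12]), -25.88)
```

View pics/s13.png

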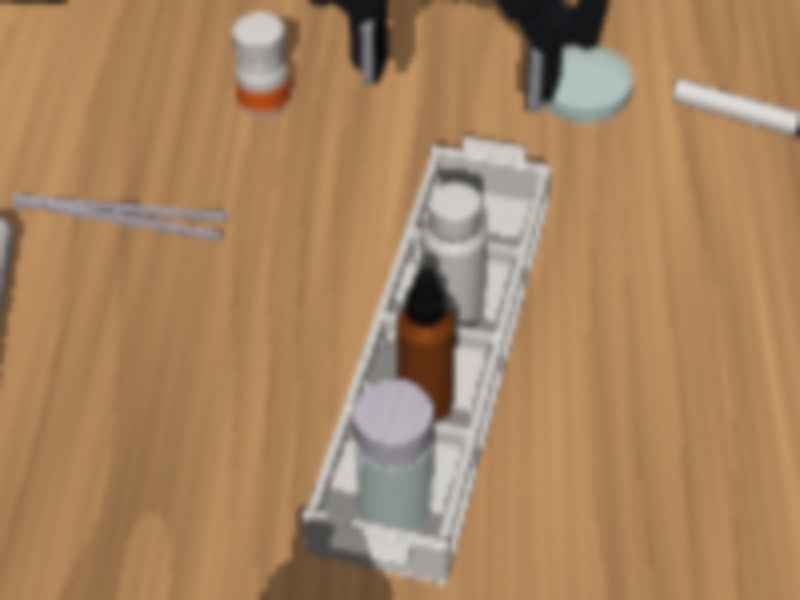

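View pics/t13.png

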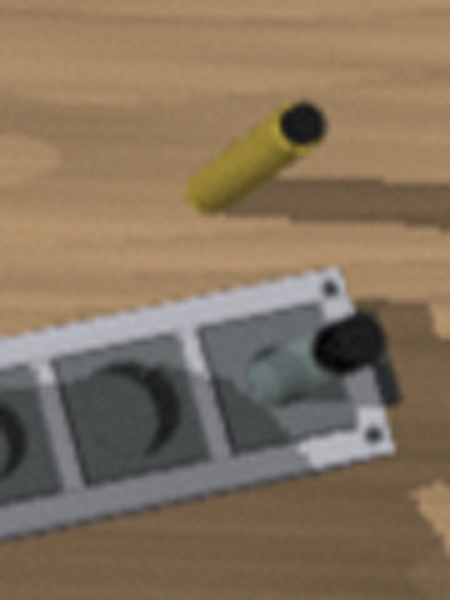

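Two vials look alike: the clear one with a black cap in the block at top px (444,212), and the yellow one on the table at (436,170). The clear one fits: it is glass-coloured and stands in its insert. I'll use a narrower jaw (5 cm) to stay clear of the yellow one.

Emit:
jog_arm(
  increments=[
    [-2,0.6,0,-1],
    [-5.5,1.6,0,-3],
    [-10.5,3,0,-5.5],
    [-16,4.6,0,-8.5],
    [-21.5,6.2,0,-11.5],
    [-27,7.8,0,-14.5],
    [-32.5,9.4,0,-17.5],
    [-37.8,10.9,0,-20.5],
    [-42.4,12.2,0,-23],
    [-46,13.2,0,-25],
    [-48,13.8,0,-25.9],
    [-48.4,14,0,-25.9],
  ],
  jaw=5,
)

```text
t: 32.3
eef_pos: [592.6, -333.0, 328.4]
orientation: [0.617, 0.787, 0.0, -0.001]
force: [0.1, 0.6, -0.4]
opening: 0.587
```

Emit:
jog_arm(
  increments=[
    [0,0,0,0],
    [0,0,0,0],
    [0,0,1,0],
    [0,0,2.5,0],
    [0,0,4,0],
    [0,0,4.5,0],
    [0,0,4.5,0],
  ],
)

```text
t: 33.17
eef_pos: [592.9, -331.7, 284.2]
orientation: [0.616, 0.788, 0.0, -0.001]
force: [-0.7, -0.0, -0.4]
opening: 0.584
```

```bash
python3 - <<'E'
from h import *
st=manip.read_state(); print(st["t"],st["eef_pos"],st["opening"],st["force"])
M=toolang(st["orientation"]);p=st["eef_pos"]
j=place(BC,BW,-90); print(j,"over",delta(p,M,[*j,239],BW))
s=cams.capture("side")
crop(s,220,60,400,200,4,"pics/s14.png")
E
```

```text
33.175 [ 592.90750261 -331.6972182   284.21165138] 0.5843705531629125 [-0.67263854 -0.01405607 -0.40243289]
[ 592.65540097 -332.35584473] over (array([-0.06, -0.04,  4.52]), 0.01)
```

View pics/s14.png

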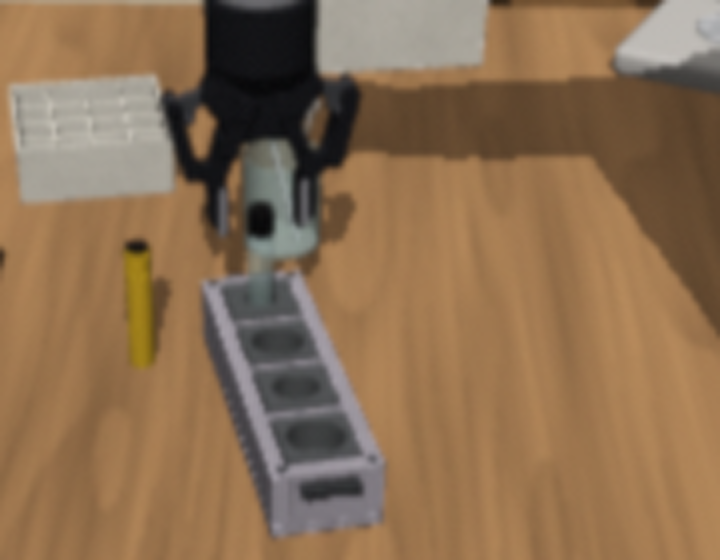

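The fingers straddle the vial's cap at crop (260,218) symmetrically. The beaker and the yellow vial are clear, so I'm descending.

Emit:
jog_arm(
  increments=[
    [0,0,0.7,0],
    [0,0,2,0],
    [0,0,3.3,0],
    [0,0,4.2,0],
    [0,0,4.5,0],
    [0,0,4.5,0],
  ],
)

```text
t: 33.98
eef_pos: [593.1, -331.8, 240.0]
orientation: [0.616, 0.788, -0.0, -0.0]
force: [-0.1, -0.1, 0.0]
opening: 0.582
```

Emit:
jog_arm(
  increments=[
    [0,0,0,0],
    [0,0,0,0],
    [0,0,0,0],
    [0,0,0,0],
    [0,0,0,0],
    [0,0,0,0],
  ],
  jaw=1,
)

```text
t: 34.72
eef_pos: [593.3, -331.9, 240.9]
orientation: [0.616, 0.788, -0.0, 0.001]
force: [-0.8, 0.6, 3.8]
opening: 0.215
```

Emit:
jog_arm(
  increments=[
    [0,0,-0.5,0],
    [0,0,-1.5,0],
    [0,0,-3,0],
    [0,0,-4.5,0],
    [0,0,-6,0],
    [0,0,-7,0],
    [0,0,-7.3,0],
    [0,0,-7.3,0],
  ],
)

```text
t: 35.72
eef_pos: [593.0, -331.7, 313.2]
orientation: [0.616, 0.788, -0.0, -0.0]
force: [-0.8, -0.9, 0.2]
opening: 0.213
```

```bash
python3 - <<'E'
from h import *
st=manip.read_state(); print(st["t"],st["eef_pos"],st["opening"],st["force"])
M=toolang(st["orientation"]);p=st["eef_pos"]
j=place(RC,RW,-90); print(j,"over",delta(p,M,[*j,p[2]],RW))
s=cams.capture("side")
crop(s,220,60,400,200,4,"pics/s15.png")
E
```

```text
35.725 [ 592.98772367 -331.69770734  313.16048265] 0.2130061890642327 [-0.7605206  -0.89373362  0.20852716]
[543.41469198 112.43987096] over (array([4.43e+01, 5.89e+00, 1.00e-02]), 25.86)
```

View pics/s15.png

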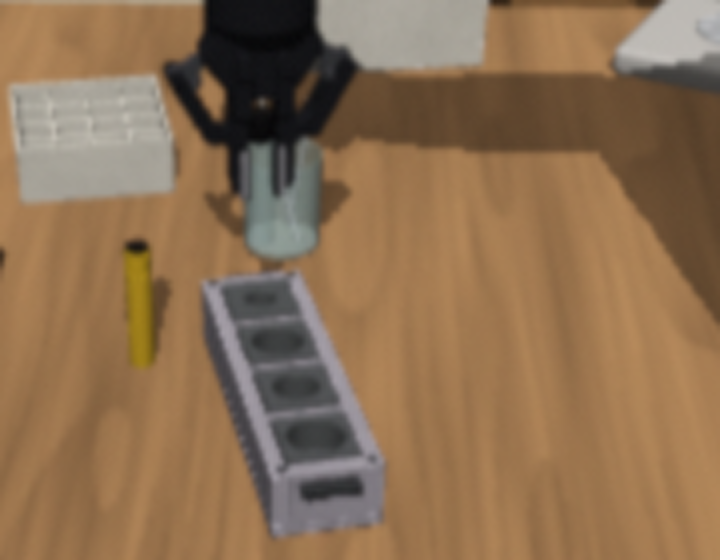

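The vial is out (its bore is empty at crop (260,298)) and held at about 18 mm opening. I'm carrying it to compartment 4.

Emit:
jog_arm(
  increments=[
    [1.3,0.2,0,0.8],
    [4.4,0.6,0,2.6],
    [8.8,1.2,0,5.2],
    [13.7,1.8,0,8],
    [18.6,2.5,0,10.8],
    [23.5,3.1,0,13.7],
    [28.4,3.8,0,16.5],
    [33.2,4.4,0,19.3],
    [37.7,5,0,22],
    [41.2,5.5,0,24],
    [43.5,5.8,0,25.4],
    [44.3,5.9,0,25.9],
  ],
)

```text
t: 37.28
eef_pos: [542.7, 114.1, 312.7]
orientation: [0.776, 0.63, -0.0, -0.0]
force: [0.7, 0.6, -0.4]
opening: 0.214
```

Emit:
jog_arm(
  increments=[
    [0,0,0,0],
    [0,0,0.5,0],
    [0,0,2,0],
    [0,0,4,0],
    [0,0,6,0],
    [0,0,7.5,0],
    [0,0,8.3,0],
    [0,0,8.5,0],
    [0,0,8.5,0],
  ],
)

```text
t: 38.4
eef_pos: [543.9, 112.4, 228.7]
orientation: [0.777, 0.63, 0.0, 0.0]
force: [0.4, 0.2, -0.5]
opening: 0.213
```

```bash
python3 - <<'E'
from h import *
st=manip.read_state(); print(st["t"],st["eef_pos"],st["opening"],st["force"])
M=toolang(st["orientation"]);p=st["eef_pos"]
j=place(RC,RW,-90); print(j,"over",delta(p,M,[*j,214.5],RW))
s=cams.capture("side")
crop(s,180,160,380,310,4,"pics/s16.png")
E
```

```text
38.4 [543.85938966 112.39786573 228.66440668] 0.21272213858596895 [ 0.36571207  0.17335763 -0.49038756]
[543.41469198 112.43987096] over (array([-0.01, -0.05,  1.42]), -0.04)
```

View pics/s16.png

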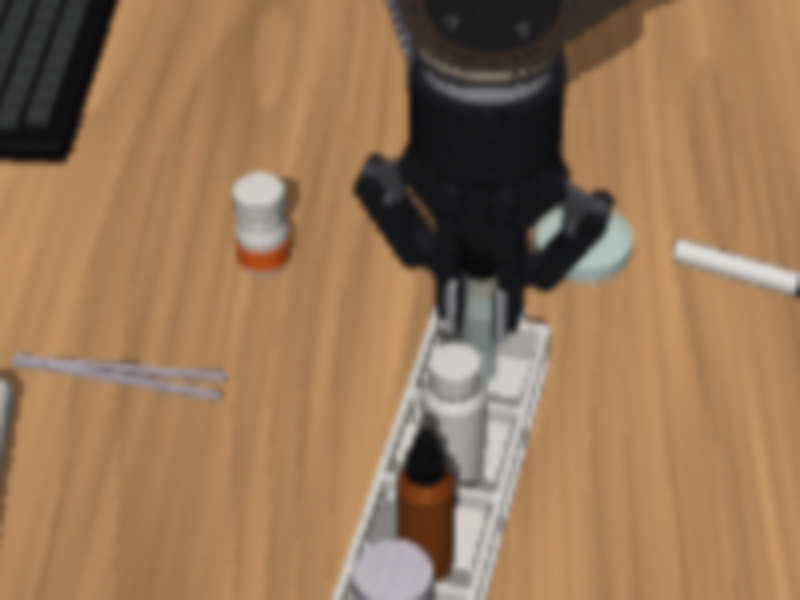

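Emit:
jog_arm(
  increments=[
    [0,0,0.3,0],
    [0,0,0.7,0],
    [0,0,1,0],
    [0,0,1.2,0],
    [0,0,1.3,0],
    [0,0,1.35,0],
    [0,0,1.4,0],
    [0,0,1.4,0],
  ],
)

```text
t: 39.45
eef_pos: [543.7, 112.4, 214.8]
orientation: [0.777, 0.63, -0.0, -0.0]
force: [-3.2, -0.9, 5.5]
opening: 0.213
```

Emit:
jog_arm(
  increments=[
    [0,0,0,0],
    [0,0,0,0],
    [0,0,0,0],
    [0,0,0,0],
    [0,0,-0.5,0],
    [0,0,-2,0],
    [0,0,-4,0],
    [0,0,-6.5,0],
    [0,0,-9,0],
    [0,0,-12,0],
    [0,0,-15,0],
    [0,0,-16,0],
  ],
  jaw=6,
)

```text
t: 40.95
eef_pos: [543.9, 112.5, 377.9]
orientation: [0.777, 0.63, 0.002, 0.002]
force: [0.1, 0.2, 0.7]
opening: 0.704
```

Emit:
jog_arm(
  increments=[
    [-2,0,0,0],
    [-6,0,0,0],
    [-11,0,0,0],
    [-15,0,0,0],
    [-17,0,0,0],
    [-17,0,0,0],
    [-17,0,0,0],
  ],
)

```text
t: 41.82
eef_pos: [508.0, -53.9, 373.2]
orientation: [0.777, 0.629, -0.0, -0.001]
force: [0.0, 0.7, -1.1]
opening: 0.701
```

```bash
python3 - <<'E'
from h import *
st=manip.read_state(); print(st["t"],st["eef_pos"],st["opening"],st["force"],abs(st["qvel"]).max())
s=cams.capture("side");c=cams.capture("top")
crop(s,220,200,360,345,4,"pics/s17.png")
crop(c,90,170,250,270,5,"pics/t17.png")
E
```

```text
41.825 [508.01916785 -53.85366486 373.22895972] 0.701327994924194 [ 0.04240953  0.71949643 -1.07001877] 0.020606211012163173
```

View pics/s17.png

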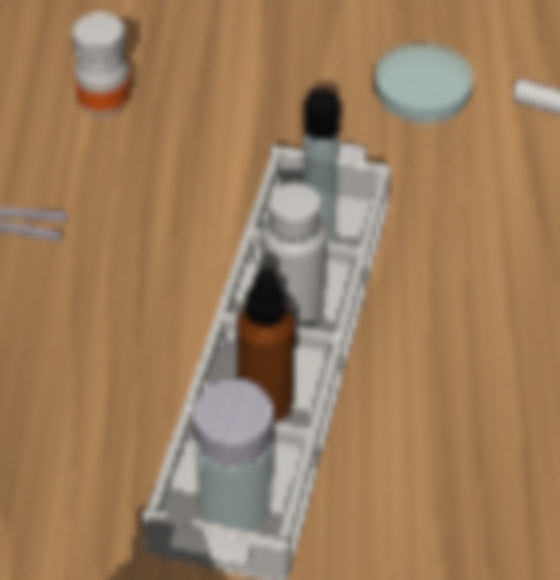

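View pics/t17.png

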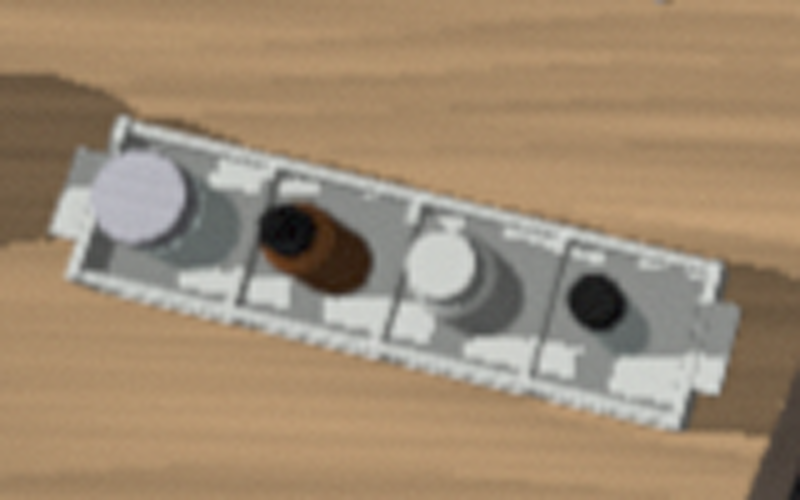

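All four stand upright in order: jar, dropper, hdpe, slim. Before handing in, I'll check their positions in the rack frame.

```bash
python3 - <<'E'
from h import *
c=cams.capture("top");s=cams.capture("side")
def q(u0,v0,k,x,y): return (u0+(x+.5)/k-.5,v0+(y+.5)/k-.5)
def inr(P): d=P[:2]-RC; a=np.array([np.cos(RW),np.sin(RW)]);b=np.array([-np.sin(RW),np.cos(RW)]); return [round(float(d@a),1),round(float(d@b),1)]
for n,t,sd,z,y in (("jar",(139,197),(233,410),74,90),("dropper",(287,228),(267,262),102,30),("hdpe",(441,265),(296,206),88,-30),("slim",(597,301),(322,95),103,-90)):
    print(n,"top view",inr(onz(c,*q(90,170,5,*t),z)),"side",inr(onz(s,*q(220,200,4,*sd),z)),"want",[0,y])
E
```

```text
jar top view [0.3, 88.9] side [-0.4, 91.0] want [0, 90]
dropper top view [-1.0, 22.6] side [0.1, 25.8] want [0, 30]
hdpe top view [0.7, -31.5] side [-1.9, -25.6] want [0, -30]
slim top view [-0.3, -93.3] side [-0.0, -91.9] want [0, -90]
```

```bash
python3 - <<'E'
from workcell import ticket
print(ticket.finish_job())
E
```

```text
the job is handed in; nothing more can be done
None
```

I moved all four bottles into the rack in their original left-to-right order: jar, dropper, hdpe, slim. I set each one down until the wrist force showed contact (5 to 7 N), then released it. The job was handed in at about 42 s of the 106 s allowed, with the arm raised clear of everything. The yellow look-alike vial was not touched.

**Last checks:** in the final pictures from both cameras, all four stand upright, one per compartment. The jar, hdpe and slim tops measured within about 5 mm of their compartment centres in both views.

**Check that disagreed:** the dropper's top read 4 to 7 mm off centre along the row. I think most of that comes from picking its collar instead of the top of the bulb. The reading is still well inside the 22 mm limit.

The two cameras also differed by up to about 6 mm along the row on the bottle tops, worst for the hdpe bottle. No other check failed.

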